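Feed a carton under the clamp and hold it clamped

ROBOT

A 6-joint arm with a two-finger parallel gripper is mounted at the origin on a cart in front of the work surface, level with it; the furniture and walls round the work are solid. World frame = base frame: x ahead of the robot, y to its left, z up, the work surface at z = 0. Lengths are in m, angles in rad, forces in N, time in s.
With the tool pointing down it reaches from about 0.325 to 0.775 m from the base axis. Payload 5.5 kg.
Tool frame: the origin (TCP) lies between the finger pads; the fingertips stand 8 mm ahead of it and the grasp point (between the pads) lies 11 mm behind it (tcp_to_tips is the distance from the TCP to the fingertips, in m); z points along the fingers, y is the line along which they close (so a half turn about z gives the same grasp; the last joint's range is limited). The gripper opens to 88 mm and grips with 3 to 60 N. Pads are 20 mm wide; open, the fingers measure 115 mm over their backs; the gripper's body (75 mm by 178 mm) begins 61 mm behind the grasp point.
Start: joints at [-1.377, 0.091, 1.231, -0, 1.82, -0.057], TCP at [0.149, -0.581, 0.231] pointing down, gripper open.
Joint ranges: [-2.87, 2.87], [-0.86, 2.18], [0.17, 2.46], [-1.51, 4.65], [0.06, 2.69], [-2.65, 2.65]. Speed limits (rad/s): [2.57, 2.57, 3.01, 3.14, 3.14, 3.14].

INTERFACE

Orientations are given as a unit quaternion [w, x, y, z].
In Python, from bench import * gives the robot as it stands. Calls block until the motion is done:
- move_to(position, orientation): joint-space move of the TCP to a pose.
- move_l(position, speed=0.15, orientation=None): straight line of the TCP; orientation=None keeps the orientation; speed is the mean speed in m/s.
- movej(angles): joint-space move.
- gripper_open() and close(): open the fingers fully, or close them until they stop; the grip force is fixed at half the most.
- hold(seconds).
- inverse_kinematics(position, orientation): joint angles nearest the present ones, or None.
- state(): the state.
- get_image(name): name is "scene" or "top" or "wrist"; returns a dict with "frame" (420x560x3 uint8, blue, green, red), "depth" (420x560 float32, m along the optical axis (not along the pixel's ray), 0 where there is no reading), "camera_matrix" (3x3 intrinsics, pixels), "view" (4x4, takes a point from world to camera coordinates). Camera axes: x right, y up, looking along -z (the intrinsics and any distortion apply to the point x, -y, -z); pixel columns grow to the right and rows downward; lengths in m; the calibration is good to about 2 mm. A picture is of the moment at which its call begins.
A pose or a line that the arm cannot do raises IKError and nothing moves.
- job_done(): hands the job in; it is judged then, once.
The state is a dict: "time": time; "joint_pos": joint angles; "dq": joint speeds; "joint_torque": joint torques, N m; "ee_pos": TCP position; "ee_rot": TCP orientation; "ft_force": force on the tool from outside, world axes, zero at the start; "moment": the same for the moment, N m; "finger_gap": finger opening in m; "finger_force": force on a finger pad.
Only numpy, scipy, OpenCV 4.12 (cv2) and the standard library are available. Lean on these libraries where they do the work, as an engineer would, in place of code of your own. Each camera call takes 0.05 s, during which the arm holds its last target. There are 200 camera calls.

TASK

Swing the feeder's upright hand lever all the way to its stop, so that its pusher slides the carton under the clamp, and let the lever spring back home. Then press the clamp's round palm knob straight down 25 mm, until its underside is level with the top of the small steel gauge post beside it, so that the sprung pad holds the carton firmly, keep it there for two seconds, and finish while still holding it there. Never touch the carton with the robot, and leave the things standing round the feeder undisturbed.

Things in the scene. Friction and masses are not known exactly. Their poses are not given: they have to be found in the camera images.
- press: The carton feeder, fixed to the table: grey base plate 128 mm along its x (-64 to 64), 300 mm along y (-130 to 170), top 12 mm above the table, with two aluminium guide rails along y. Origin on the table top, midway between the rails; z up. Cartons are fed towards -y. The clamp bridge crosses the channel at y = -60 mm, its cross-head 108 mm long, 34 mm wide, top 115 mm above the table.
- lever_grip (a point): Middle of the hand lever's black grip (round, 25 mm thick, 54 mm long; 26 mm of it beyond this point), 110 mm from the pivot axis. The lever moves in the plane x = -78 mm of the feeder. At rest it leans 0.35 rad from the vertical to the feeder's +y; it is pushed towards -y, over the vertical, to a stop 0.35 rad on the other side. The grip's height changes by 7 mm on the way.
- lever (a joint): Hand lever angle in rad: 0 at home (leaning to the feeder's +y), 0.70 at its stop (leaning to -y). A spring returns it; pushing at the grip takes about 3 N at first and 6 N at the stop. It is geared to the pusher, which moves 90 mm along -y over the full swing and goes back with the lever, leaving the carton behind.
- lever_pivot (a point): Centre of the lever's pivot, 34 mm above the table at x = -78 mm, y = 90 mm of the feeder; the pivot axis lies along the feeder's x.
- gauge (a point): Top of the small steel gauge post (5 x 12 mm) on the clamp's cross-head, 125 mm above the table, 29 mm from the knob's axis on the feeder's +x side.
- knob_top (a point): Centre of the flat top of the black palm knob (43 mm across, 22 mm tall, vertical axis at x = 0, y = -60 mm of the feeder). At rest this point is 172 mm above the table and the knob's underside 150 mm; pressed 25 mm down it is at 147 mm and the underside is level with the gauge post. It is free from above.
- clamp_knob (a joint): Downward travel of the palm knob in m: 0 at rest (up), wanted 0.025, 0.034 at its lower stop (too far). A spring lifts it when let go. The force needed is about 2 N at first; the pad meets the carton at 0.015 and from there it grows to about 13 N at 0.025 and 20 N at the lower stop.
- clamp_pad: The clamp's rubber-faced pad, 34 x 44 mm along the feeder's x and y, hanging under the knob on the same axis with a spring between; origin at the centre of its underside, 63 mm above the table at rest.
- carton: The carton in the feeder's channel, a closed tablet carton 50 mm wide (along the feeder's x), 98 mm long (along y) and 36 mm high; origin at the centre of its underside, which lies on the base plate 12 mm above the table. It starts between pusher and clamp, some way off the pusher.
- carton_mid (a point): Centre of that carton, 18 mm above its underside. Fed home it lies at y = -60 mm of the feeder, below the knob, just short of the end stop.
- bottle_mid (a point): Bystander: middle of the white bottle, 52 mm across, 80 mm tall, standing on the feeder's -y side.
- box_mid (a point): Bystander: middle of a closed carton 45 x 85 x 30 mm lying on the table on the feeder's +y side.
- cup_mid (a point): Bystander: middle of the small measuring cup, 44 mm across, 38 mm tall, standing on the table behind the feeder, on its +x side.
There are look-alikes about, which are no part of the job. What is shaped like the carton but yellow is not meant.

How it is judged:
By the outcome, as a careful person would: the job done as asked, in the order asked, and still so for the second after the job is handed in, while the arm keeps its last pose, push and grip.
It also fails if it takes over 40 s, if anything falls off the work surface, if the arm or the gripper's body presses on something with over 40 N, if the wrist force passes 120 N, or if a joint passes its speed limit or range.

## Working session

There is one attempt and no reset: what is moved stays moved. The work goes in short steps, each a Python script; the robot and the scene stay as the last script left them, time stands still between calls to the robot, and variables do not carry over. Pictures are saved under pics/ and viewed, at most 10 in all, crops included, and the job is handed in when it is done.

```bash
mkdir -p pics; ls; python3 - <<'E'
from bench import *
import cv2,numpy as np,pickle
for n in("scene","top"):
    d=get_image(n); cv2.imwrite(f"pics/{n}0.png",d["frame"]); pickle.dump(d,open(f"{n}.pkl","wb"))
    print(n,d["camera_matrix"].tolist(),np.round(d["view"],3).tolist(),(d["depth"]>0).mean(), [k for k in d])
s=state();print(s)
E
```

```text
pics
scene [[531.9121154762075, 0.0, 282.05697606068475], [0.0, 531.9121154762075, 211.8304301368272], [0.0, 0.0, 1.0]] [[-0.654, -0.757, 0.019, 0.466], [0.35, -0.281, 0.894, -0.298], [-0.671, 0.591, 0.448, -0.875], [0.0, 0.0, 0.0, 1.0]] 0.9958588435374149 ['frame', 'depth', 'camera_matrix', 'view']
top [[425.56189111631386, 0.0, 280.6300117951528], [0.0, 425.56189111631386, 210.92244542266343], [0.0, 0.0, 1.0]] [[-0.027, -1.0, -0.002, 0.082], [0.986, -0.027, 0.164, -0.609], [-0.164, 0.002, 0.986, -1.048], [0.0, 0.0, 0.0, 1.0]] 0.995829081632653 ['frame', 'depth', 'camera_matrix', 'view']
{'time': 0.1, 'joint_pos': array([-1.37669213e+00,  9.17837908e-02,  1.23173825e+00,  1.93881313e-06,
        1.81981842e+00, -5.67069934e-02]), 'dq': array([-0.00116971,  0.00035526, -0.00204043, -0.00024566, -0.0012213 ,
        0.000192  ]), 'joint_torque': array([ 1.63176632e-03, -4.47854233e+01, -4.07571745e+01,  6.98992680e-02,
        2.83808273e-02, -1.06306597e-04]), 'ee_pos': array([ 0.1488601 , -0.58098074,  0.22963519]), 'ee_rot': array([-8.71908138e-04,  9.92146610e-01,  1.25077340e-01, -5.90513431e-05]), 'ft_force': array([ 0.55303549, -0.29848601,  0.27502775]), 'moment': array([-0.0470734 ,  0.06634663, -0.04776675]), 'finger_force': 0.0, 'finger_gap': 0.08776427339780218}
```

View pics/scene0.png

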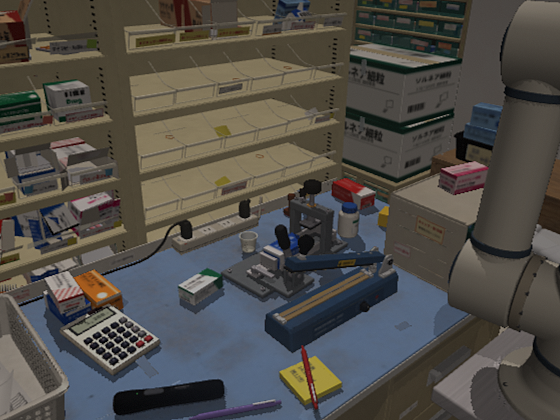

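View pics/top0.png

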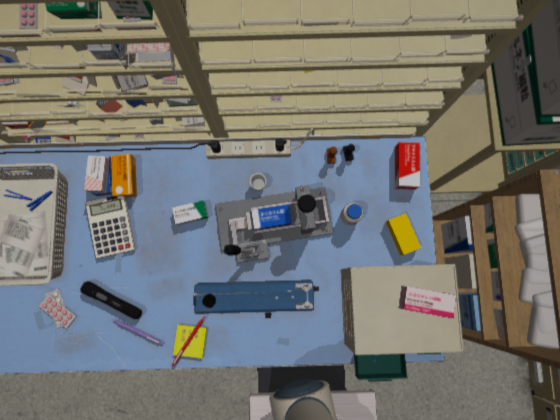

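The scene shows the feeder at about (285,265) with the knob at (313,186). In the top view, the knob is at (306,204), the lever grip at (233,250), the bottle at (353,213), the box at (188,212) and the cup at (258,181). The black knob at (209,300) belongs to the blue sealer and is a look-alike. The lever candidates are (233,250) and (209,300). Only the first is on the feeder's -x side.

```bash
cat > h.py <<'E'
import numpy as np,cv2
def ray(d,u,v):
    K=d["camera_matrix"];V=d["view"];R=V[:3,:3];c=-R.T@V[:3,3]
    r=R.T@np.array([(u-K[0,2])/K[0,0],-(v-K[1,2])/K[1,1],-1.]);return c,r
def onz(d,u,v,z):
    c,r=ray(d,u,v);return c+r*(z-c[2])/r[2]
def cloud(d):
    K=d["camera_matrix"];V=d["view"];R=V[:3,:3];D=d["depth"];v,u=np.mgrid[:D.shape[0],:D.shape[1]]
    P=np.stack([(u-K[0,2])/K[0,0]*D,-(v-K[1,2])/K[1,1]*D,-D],-1);return (P-V[:3,3])@R
E
python3 - <<'E'
import pickle,cv2,numpy as np
from h import *
d=pickle.load(open("top.pkl","rb"));f=d["frame"];P=cloud(d)
cv2.imwrite("pics/topc.png",cv2.resize(f[150:330,170:390],None,fx=3.6,fy=3.3,interpolation=cv2.INTER_CUBIC))
dark=(f.max(2)<60)
n,l,st,ce=cv2.connectedComponentsWithStats(dark.astype(np.uint8))
for i in range(1,n):
    x,y,w,h,a=st[i]
    if a>25 and 180<ce[i][0]<380 and 130<ce[i][1]<330:
        p=P[l==i];print(st[i],ce[i].round(1),np.median(p,0).round(3),p[:,2].max().round(3),p[:,2].min().round(3))
# plate & crosshead corners: heights
for lo,hi,nm in((.006,.02,"plate"),(.105,.122,"head"),(.165,.18,"knobtop")):
    m=(P[...,2]>lo)&(P[...,2]<hi)&(P[...,0]>.3)&(P[...,0]<.75)&(P[...,1]>-.15)&(P[...,1]<.3)
    n,l,st,ce=cv2.connectedComponentsWithStats(m.astype(np.uint8))
    for i in range(1,n):
        if st[i][4]>30: 
            q=P[l==i][:,:2].astype(np.float32);r=cv2.minAreaRect(q*1000);print(nm,st[i],q.mean(0).round(4),r, P[l==i][:,2].mean())
E
```

```text
[276 139  10  12  96] [279.8 144. ] [0.785 0.062 0.07 ] 0.079 0.04
[199 141  21  12 119] [213.  145.4] [0.787 0.234 0.071] 0.08 0.027
[343 145  12  16 136] [348.2 152.2] [ 0.768 -0.119  0.018] 1.134 0.002
[327 151   8  13  43] [330.  156.4] [ 0.761 -0.071  0.022] 0.062 -0.002
[295 195  30  25 376] [309.5 204.7] [0.61  0.001 0.171] 1.134 0.008
[290 205   6  18  68] [292.5 212.8] [0.611 0.034 0.013] 1.134 0.008
[300 224  22  10  69] [308.1 229.8] [ 0.557 -0.001  0.043] 0.112 0.005
[252 234  11   6  54] [256.8 236.4] [0.55  0.13  0.012] 0.017 0.007
[224 244  17  11 148] [231.9 249.5] [0.507 0.18  0.158] 1.134 0.012
[202 294  14  14 146] [208.8 300.3] [0.396 0.225 0.201] 1.134 0.05
[266 312   5   6  27] [267.9 314.6] [0.349 0.104 0.032] 0.035 0.025
plate [252 176  13   9  31] [0.7068 0.1262] ((703.3699340820312, 125.06012725830078), (19.154924392700195, 33.119163513183594), 7.720005512237549) 0.014099982259788878
plate [ 215  187  118   76 2967] [0.5854 0.1136] ((581.8265380859375, 81.4465560913086), (166.09036254882812, 303.02691650390625), 7.821162700653076) 0.012419244168853691
plate 
[... 790 characters left out ...]
832031) 0.11518641433179669
head [259 292  27  11 241] [0.3958 0.0903] ((395.6709289550781, 90.94804382324219), (60.80354309082031, 23.1964054107666), 88.12418365478516) 0.11399612646755719
knobtop [298 194  18  18 260] [0.6086 0.006 ] ((609.1285400390625, 5.265284538269043), (39.791831970214844, 39.80462646484375), 89.04283142089844) 0.171768457472314
knobtop [ 350  266   34   75 2163] [ 0.3794 -0.1175] ((380.39788818359375, -117.90808868408203), (160.71495056152344, 64.07149505615234), 0.061512622982263565) 0.1724392083600172
knobtop [195 295   8  11  63] [0.3963 0.2548] ((395.4336242675781, 253.6677703857422), (22.29412078857422, 16.104223251342773), 1.6590512990951538) 0.1676547889077408
```

View pics/topc.png

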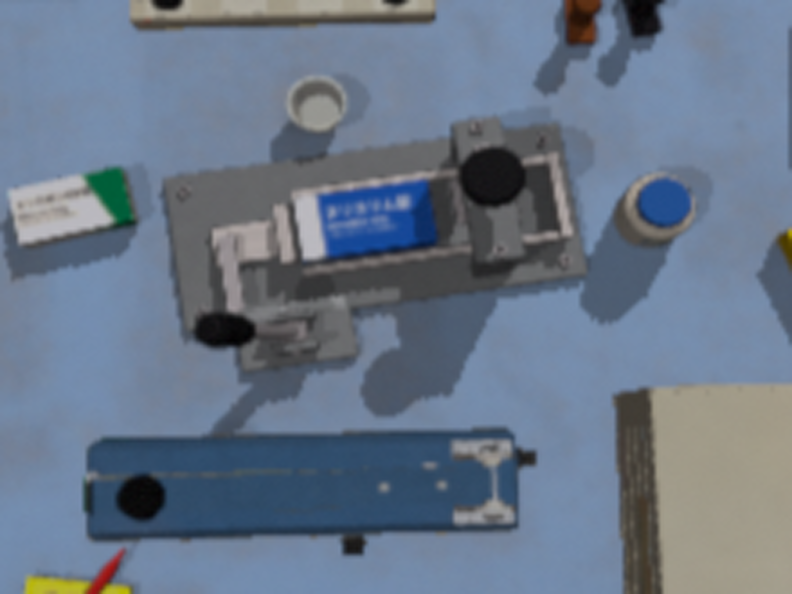

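The enlarged crop confirms the grip at crop pixel (224,328), beside the pivot bracket on the feeder. The sealer's knob at (140,496) is separate. Measured grip (0.507, 0.180) against the model's (0.506, 0.181), so the feeder pose is O = (0.601, 0.065) with yaw 0.137. Next step: push the lever.

```bash
cat >> h.py <<'E'
t=.137;O=np.array([.601,.065]);c,s=np.cos(t),np.sin(t)
Q=[0,np.cos(t/2),np.sin(t/2),0]
def W(x,y,z): return [O[0]+c*x-s*y,O[1]+s*x+c*y,z]
yv=np.array([-s,c,0])
E
python3 - <<'E'
from bench import *
from h import *
close()
p=state()["ee_pos"];move_l([p[0],p[1],.36],speed=.2)
move_to(W(-.078,.185,.33),Q)
move_l(W(-.078,.185,.130),speed=.2)
st=state();print(st["time"],st["ee_pos"],W(-.078,.185,.130),st["finger_gap"],st["ft_force"])
f0=st["ft_force"]
for y in(.14,.11):
    move_l(W(-.078,y,.130),speed=.08);st=state();print(y,st["time"],((st["ft_force"]-f0)@yv).round(2),(st["ft_force"]-f0).round(1))
d=get_image("scene");cv2.imwrite("pics/push.png",cv2.resize(d["frame"][150:330,200:430],None,fx=3.3,fy=3.3))
E
```

```text
6.5083 [0.49918945 0.23782719 0.1316825 ] [np.float64(0.49846505583503675), np.float64(0.2376139774904914), 0.13] 0.0008890952107572223 [ 0.44310731  0.71284422 -0.48061104]
0.14 7.225 4.16 [-0.2  4.2  4.9]
0.11 7.75 3.92 [0.1 4.  3.8]
```

View pics/push.png

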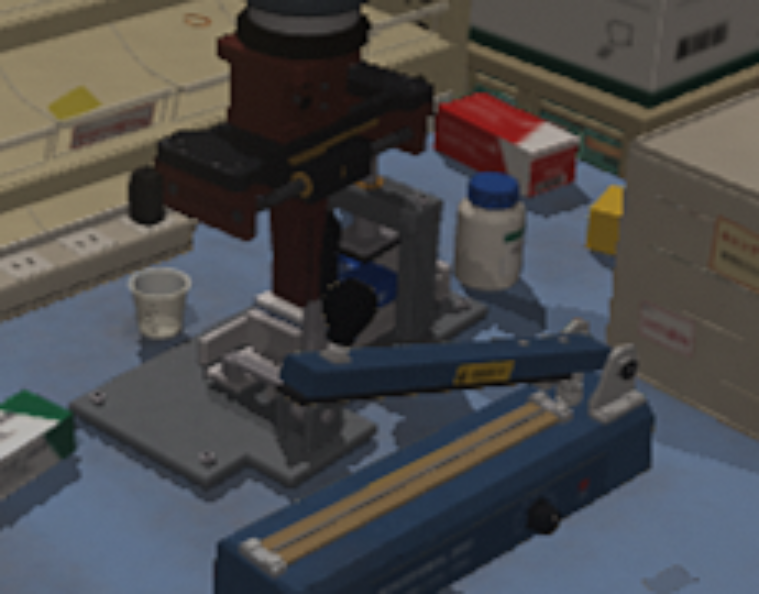

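The closed fingers, near (300,250), are behind the grip at (350,300). The lever is about upright and the carton is moving. I'll go on to the stop.

```bash
python3 - <<'E'
from bench import *
from h import *
f0=np.array([.44,.71,-.48])
move_l(W(-.078,.092,.130),speed=.08)
y=.092
while y>.066:
    y-=.002;move_l(W(-.078,y,.130),speed=.03);st=state();f=(st["ft_force"]-f0)@yv;print(round(y,3),f.round(1),st["time"])
    if f>16:break
hold(.3);d=get_image("top");cv2.imwrite("pics/end.png",cv2.resize(d["frame"][150:290,190:370],None,fx=4,fy=4,interpolation=cv2.INTER_CUBIC))
st=state();print(st["ee_pos"],st["ft_force"])
E
```

```text
0.09 5.3 8.425
0.088 5.2 8.675
0.086 5.4 8.925
0.084 6.3 9.175
0.082 6.1 9.425
0.08 6.1 9.675
0.078 9.5 9.925
0.076 15.0 10.175
0.074 20.6 10.425
[0.51237275 0.13324108 0.12822941] [-0.4568603  20.64134673 -2.32184822]
```

View pics/end.png

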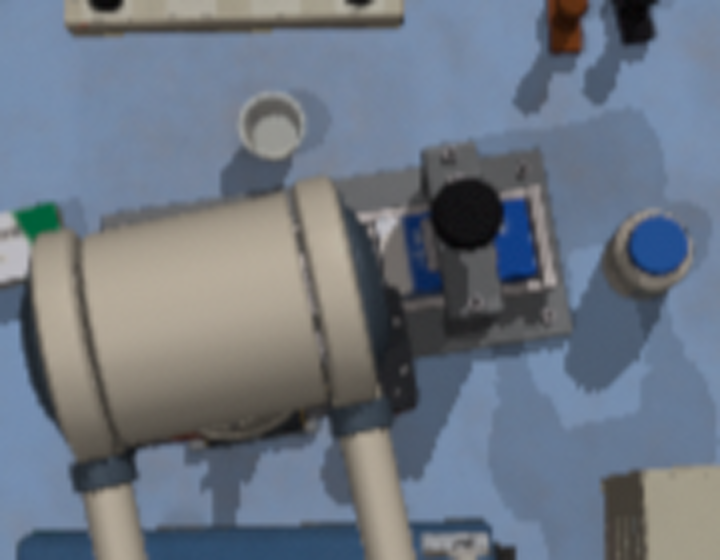

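The lever is at its stop: the force rose from 6 to 20 N. The carton (blue, about (475,240)) lies under the clamp and reaches almost to the end stop. Next: retreat, go above the knob, and check.

```bash
python3 - <<'E'
from bench import *
from h import *
move_l(W(-.078,.19,.130),speed=.12)
move_l(W(-.078,.19,.27),speed=.2)
d=get_image("top");P=cloud(d)
m=(P[...,2]>.165)&(P[...,2]<.18)&(abs(P[...,0]-.609)<.04)&(abs(P[...,1]-.005)<.04)&(d["frame"].max(2)<70)
q=P[m];print("knob",m.sum(),(q.min(0)+q.max(0))/2,q.mean(0))
move_l(W(0,-.06,.27),speed=.2)
move_l(W(0,-.06,.190),speed=.15);hold(.3)
st=state();print(st["time"],st["ee_pos"],W(0,-.06,.19),st["ft_force"])
d=get_image("scene");cv2.imwrite("pics/above.png",cv2.resize(d["frame"][140:320,200:430],None,fx=3.3,fy=3.3,interpolation=cv2.INTER_CUBIC))
E
```

```text
knob 252 [0.60903844 0.00556773 0.1707849 ] [0.60807986 0.00586722 0.17182109]
15.2333 [0.60956135 0.00554802 0.19106437] [np.float64(0.6091943105900814), np.float64(0.005562189862400896), 0.19] [ 0.58344153  0.00474308 -0.09816628]
```

View pics/above.png

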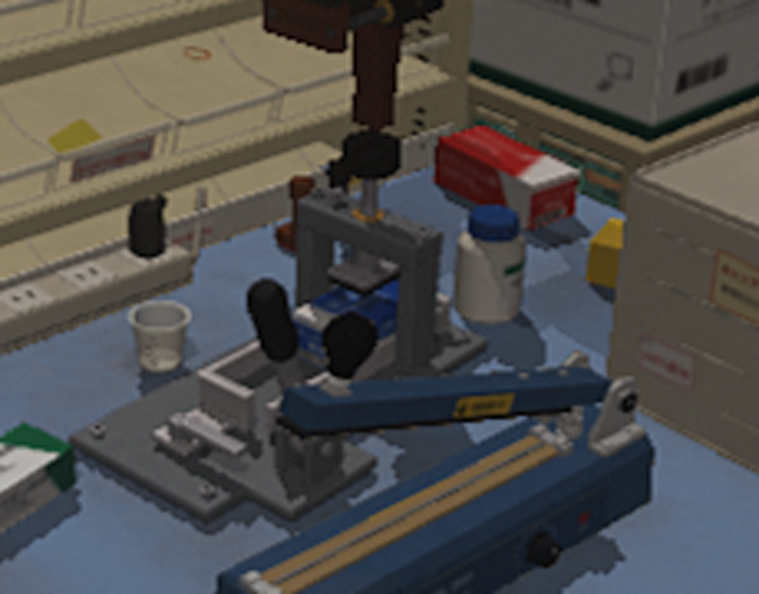

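The lever is back home (grip at (270,315)), the carton is under the pad, and the fingers at (375,100) are centred over the knob at (370,155). Next: press the knob, using force and height feedback.

```bash
python3 - <<'E'
from bench import *
from h import *
z=.183
for z in [.183,.181,.179,.177,.170,.165,.162,.159,.157]:
    move_l(W(0,-.06,z),speed=.03);st=state();print(z,st["ee_pos"].round(4),st["ft_force"].round(2),st["time"])
hold(.2)
for i in range(3):
    e=np.mean([(hold(.05),state()["ee_pos"][2])[1] for _ in range(4)]);print(z,e)
    if abs(e-.155)<.0004:break
    z-=e-.155;move_l(W(0,-.06,z),speed=.02);hold(.2)
d=get_image("scene");cv2.imwrite("pics/press.png",cv2.resize(d["frame"][170:250,270:370],None,fx=7,fy=7,interpolation=cv2.INTER_CUBIC))
st=state();print(st["ee_pos"],st["ft_force"],st["time"])
E
```

```text
0.183 [0.609  0.0055 0.1824] [-0.03 -0.48  0.18] 15.6667
0.181 [0.6091 0.0056 0.1808] [-0.36 -0.75 -0.53] 15.9167
0.179 [0.6093 0.0055 0.1794] [ 0.39 -0.55  1.58] 16.1667
0.177 [0.6093 0.0056 0.1771] [-0.06 -0.1   1.67] 16.4167
0.17 [0.6093 0.0055 0.1698] [0.85 0.42 3.61] 16.8
0.165 [0.6093 0.0056 0.1654] [0.11 0.47 4.92] 17.1167
0.162 [0.6093 0.0056 0.1629] [-0.81  0.32  8.16] 17.3667
0.159 [0.6094 0.0056 0.1605] [-1.14  0.02 10.44] 17.6167
0.157 [0.6094 0.0056 0.1589] [-2.46  0.48 11.08] 17.8667
0.157 0.15903738433845954
0.15296261566154046 0.1557121025182951
0.15225051314324536 0.15511111617337234
[0.60940402 0.0055468  0.15509632] [-3.99905774  0.35432433 13.60119166] 19.7167
```

View pics/press.png

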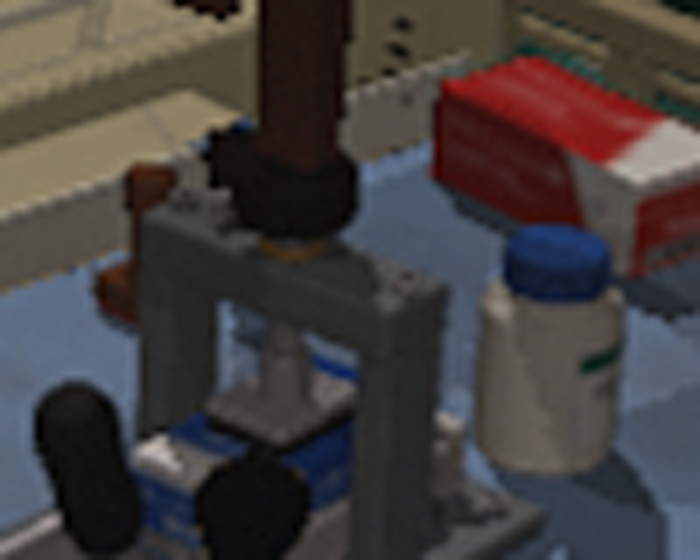

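The pad at (285,410) is down on the carton, the knob is low over the cross-head, and 13.6 N agrees with the 13 N expected at 25 mm. Next: hold, then hand in.

```bash
python3 - <<'E'
from bench import *
hold(2.5);s=state();print(s["ee_pos"],s["ft_force"],s["time"]);print(job_done())
E
```

```text
[0.60943756 0.00556233 0.1551203 ] [-3.31986458 -0.29338421 13.34340404] 22.2167
the job is handed in; nothing more can be done
None
```

I pushed the lever to its stop and let it spring home, leaving the carton under the clamp. I then pressed the knob about 25 mm down (13.3 N), held it there for over two seconds, and handed the job in at 22 s while still holding.

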